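Count a finished bag on the bench tallies

TASK

A bag has passed inspection: with the fingertips, gently press the domed plunger of the low round drum (the batch tally) fully down and let it spring back up, then do the same with the bar plunger of the oblong box (the day tally). Do not touch the other two grey tallies (square box, narrow tall drum), do not lift or push any tally out of its place, and leave everything else on the bench undisturbed. Finish with the hand clear.

Things in the scene. Friction and masses are not known exactly. Their poses are not given: they have to be found in the camera images.
- batch_counter: Batch tally: a low round drum, 84 mm across and 45 mm high, with a domed mushroom plunger 36 mm across. Grey housing, steel plunger standing on top, loose on the table, about 0.6 kg. Origin: centre of its underside, z up, its window of blank number drums faces its own -x.
- batch_top (a point): Centre of the top of the batch tally's domed plunger, on the housing's vertical axis, 65 mm above the table at rest; goes down with the plunger.
- batch_plunger (a joint): Plunger travel of the batch tally in m: 0 up, 0.010 fully down on its stop. Spring return, about 1.2 N to start it moving and 4.5 N to hold it fully down.
- day_counter: Day tally: an oblong box, 56 mm (own x) by 110 mm (own y) and 45 mm high, with a bar-shaped plunger 22 by 66 mm, its length along own y. Grey housing, steel plunger standing on top, loose on the table, about 0.6 kg. Origin: centre of its underside, z up, its window of blank number drums faces its own -x.
- day_top (a point): Centre of the top of the day tally's bar plunger, above the housing's centre, 65 mm above the table at rest; goes down with the plunger.
- day_plunger (a joint): Plunger travel of the day tally in m: 0 up, 0.010 fully down on its stop. Same spring as the batch tally's.
- reject_counter: Reject tally, to be left alone: a square box, 68 by 68 mm and 45 mm high, with a square plunger 28 by 28 mm, top 65 mm above the table. Grey housing, steel plunger standing on top, loose on the table, about 0.6 kg. Origin: centre of its underside, z up, its window of blank number drums faces its own -x.
- sample_counter: Sample tally, to be left alone: a narrow, taller drum, 54 mm across and 60 mm high, with a small flat round plunger 20 mm across, top 80 mm above the table. Grey housing, steel plunger standing on top, loose on the table, about 0.6 kg. Origin: centre of its underside, z up, its window of blank number drums faces its own -x.
- thread_cone: Bystander: loose pale thread cone, 58 mm across, 70 mm high. Origin: centre of its underside.
- rivet_tin: Bystander: loose open aluminium tin of brass rivets, 68 mm across, 38 mm high. Origin: centre of its underside.
- brass_weight: Bystander: loose brass pattern weight with a round knob, 52 mm across, 52 mm high. Origin: centre of its underside.
- burnisher: Bystander: loose turned dark-wood edge burnisher, 44 mm across, 66 mm high, standing. Origin: centre of its underside.
- awl: Bystander: loose awl lying flat, wooden handle 75 by 24 by 24 mm, steel point along own +x, about 142 mm overall. Origin: on its underside near the ferrule.
- wax_block: Bystander: loose block of yellow wax, 60 by 42 by 24 mm. Origin: centre of its underside.
There are look-alikes about, which are no part of the job. What is shaped like the day_counter but green is not meant.

How it is judged:
On the way, in this order (a step that is already met when the one before it is completed fails the run):
1. the fingers press the batch tally's plunger down (value of joint batch_plunger above 0.007 m and contact force between the fingers and batch_counter above 0.5 N), for 0.05 s.
2. the batch tally's plunger is let back up and the fingers are off it (value of joint batch_plunger below 0.002 m and contact force between the fingers and batch_counter below 0.2 N), for 0.1 s.
3. the fingers press the day tally's plunger down (value of joint day_plunger above 0.007 m and contact force between the fingers and day_counter above 0.5 N), for 0.05 s.
At the end, for the whole second after the job is handed in: Both plungers are back up (within 2 mm), all four tallies stand upright and still within 20 mm of where they began, and every bystander is upright within 15 mm of its start (value of joint each of batch_plunger, day_plunger below 0.002 m and distance of each of batch_counter, day_counter, reject_counter, sample_counter from where it was at the start of the episode below 0.02 m and angle between each of batch_counter, day_counter, reject_counter, sample_counter's own z axis and vertical below 0.08 rad and linear speed of each of batch_counter, day_counter, reject_counter, sample_counter below 0.02 m/s and distance of each of thread_cone, rivet_tin, brass_weight, burnisher, awl, wax_block from where it was at the start of the episode below 0.015 m and angle between each of thread_cone, rivet_tin, brass_weight, burnisher, awl, wax_block's own z axis and vertical below 0.15 rad); the robot touches nothing.
It fails at once if the reject or the sample tally is touched (contact force between any of the fingers, the arm and reject_counter above 0.3 N or contact force between any of the fingers, the arm and sample_counter above 0.3 N).
It fails at once if the batch or the day tally is pressed harder than 25 N (contact force between any of the fingers, the arm and batch_counter above 25 N or contact force between any of the fingers, the arm and day_counter above 25 N).
It fails at once if a tally is lifted 8 mm, tipped or pushed 20 mm out of its place (height (world z) of any of batch_counter, day_counter, reject_counter, sample_counter above 0.008 m or distance of any of batch_counter, day_counter, reject_counter, sample_counter from where it was at the start of the episode above 0.02 m or angle between any of batch_counter, day_counter, reject_counter, sample_counter's own z axis and vertical above 0.2 rad).
It fails at once if a bystander is knocked over or moved 15 mm (distance of any of thread_cone, rivet_tin, brass_weight, burnisher, awl, wax_block from where it was at the start of the episode above 0.015 m or angle between any of thread_cone, rivet_tin, brass_weight, burnisher, awl, wax_block's own z axis and vertical above 0.3 rad).
It also fails if it takes over 38 s, if anything falls off the work surface, if the arm or the gripper's body presses on something with over 40 N, if the wrist force passes 120 N, or if a joint passes its speed limit or range.

ROBOT

A 7-joint arm with a two-finger parallel gripper is mounted at the origin on the work surface. World frame = base frame: x ahead of the robot, y to its left, z up, the work surface at z = 0. Lengths are in m, angles in rad, forces in N, time in s.
With the tool pointing down it reaches from about 0.4 to 0.85 m from the base axis. Payload 4.5 kg.
Tool frame: the origin (TCP) lies on the mounting face of the last link; the fingertips stand 166 mm ahead of it and the grasp point (between the pads) lies 147 mm ahead of it; x points along the fingers, y is the direction in which the jaws open and shut, and the axes are right-handed (so a half turn about x gives the same grasp; the last joint's range is limited). The gripper opens to 88 mm and grips with 3 to 60 N. Pads are 18 mm wide; open, the fingers measure 123 mm over their backs; the gripper's body (75 mm by 187 mm) begins 45 mm behind the grasp point.
Start: joints at [1.373, 0.689, -0.195, 1.565, 0.157, 0.902, -0.215], TCP at [0.144, -0.608, 0.405] pointing down, gripper open.
Joint ranges: [-3.01, 3.01], [-0.46, 2.08], [-1.47, 1.51], [0.13, 2.56], [-1, 4.14], [0.04, 2.09], [-2.66, 2.66]. Speed limits (rad/s): [2.57, 2.57, 3.14, 3.14, 3.14, 3.14, 3.14].

INTERFACE

Orientations are given as a unit quaternion [x, y, z, w].
In Python, from cell import manip, grab_frame, camera_model gives the robot as it stands. The module is installed in compiled form; this text tells all that it offers.
- The arm moves only by the shell command python3 -m jog 'ROWS' [FORCE]. ROWS is JSON, one flat list of numbers, 5 for each row, row after row: the finger opening in m, from 0 to 0.0881, then the shift along the tool's x, y, z in m, then the turn about the tool's x in degrees. In form: [claw, dx, dy, dz, yaw, claw, dx, dy, dz, yaw, ...]. A call has 1 to 20 rows; each row is the pose to reach, as a shift and turn from the pose commanded when the call began, along the tool's axes at that moment; what a row does not reach only later rows make up. A row lasts 1/8 s, in which the tool goes at most 62.5 mm and 10.7 degrees, less where a joint would pass 70% of its speed; a pose out of reach is approached as far as the arm can. A call with a gripper value outside its range is refused whole. The fingers move at their own pace and stop on an object; FORCE is the grip in N (left out, the last holds). Time passes only in rows, so rows that repeat a pose let the fingers close. It gives the time, the measured TCP pose, the force and the opening at its end, in the units of the state.
- manip.get_state(): the state, without advancing time (a new reading comes with each control period).
- grab_frame(name): name is "scene" or "side" or "wrist"; returns the picture (480x640x3 uint8, blue, green, red); there is no depth.
- camera_model(name): a dict with "vfov" (degrees; the focal length in pixels is half the picture's height over the tangent of half this angle, whatever the lens; pixels are square), "cx", "cy" (the principal point, pixels), "camera_from_world" (4x4, takes a point from world to camera coordinates). Camera axes: x right, y down, z forward; pixel columns grow to the right and rows downward; lengths in m; the calibration is good to about 2 mm. A picture is of the moment at which its call begins: read the wrist's pose just before it. camera_model takes no time and is no camera call; for the wrist camera it gives the pose at the moment of the call.
- manip.close_job(): hands the job in, once; it reports no verdict.
The state is a dict: "clock": time; "joints": joint angles; "qd": joint speeds; "tau": joint torques, N m; "tool_pos": TCP position; "ee_rot": TCP orientation; "contact_force": force on the tool from outside, world axes, zero at the start; "moment": the same for the moment, N m; "width": opening from 0.0 (shut) to 1.0 (fully open).
Only numpy, scipy, OpenCV 4.12 (cv2) and the standard library are available. Lean on these libraries where they do the work, as an engineer would, in place of code of your own. Each camera call takes 0.05 s, during which the arm holds its last target. There are 200 camera calls.

## Working session

There is one attempt and no reset: what is moved stays moved. The work goes in short steps, Python scripts to look and compute and a shell command to move; the robot and the scene stay as the last step left them, time stands still between calls to the robot, and variables do not carry over. Pictures are saved under pics/ and viewed, about 8 in all and at most 12, crops included, and the job is handed in when it is done.

```bash
mkdir -p pics; python3 - <<'E'
from cell import manip, grab_frame, camera_model
import cv2,numpy as np
s=manip.get_state(); print(s)
for n in("scene","side"):
    m=camera_model(n); print(n,m)
    cv2.imwrite(f"pics/{n}0.png",grab_frame(n))
E
```

```text
{'clock': 0.0, 'joints': array([ 1.3727855 ,  0.68996557, -0.19449908,  1.56639223,  0.15730787,
        0.90249927, -0.21507947]), 'qd': array([-0.0010417 , -0.0002229 ,  0.00027221,  0.00219145, -0.00047929,
       -0.00080255,  0.00141258]), 'tau': array([-5.72990721e-04, -5.27572668e+01, -1.26710918e+00, -1.53430635e+01,
       -5.25785610e-02,  6.38637808e-03,  1.48348595e-04]), 'tool_pos': array([ 0.1434727 , -0.60795159,  0.40390802]), 'ee_rot': array([-0.70222687, -0.08245966,  0.70248886, -0.08116173]), 'contact_force': array([ 0.13271918,  0.83312932, -0.1113475 ]), 'moment': array([-0.03813729, -0.01432678,  0.05540709]), 'width': 1.0002792456452205}
scene {'vfov': 55.44225171874919, 'cx': 316.3679631390468, 'cy': 247.06737752939333, 'camera_from_world': array([[ 0.05412824,  0.99850328,  0.00783122,  0.0441614 ],
       [ 0.72387426, -0.03383618, -0.68910171, -0.35018369],
       [-0.68780534,  0.04296868, -0.72462232,  1.35875431],
       [ 0.        ,  0.        ,  0.        ,  1.        ]])}
side {'vfov': 47.07682525655167, 'cx': 311.29522971794165, 'cy': 243.39774605425865, 'camera_from_world': array([[-0.74782535, -0.66388812, -0.0031304 ,  0.37596575],
       [-0.4109676 ,  0.46662028, -0.78318015,  0.29924785],
       [ 0.52140471, -0.58439548, -0.62178698,  0.78713859],
       [ 0.        ,  0.        ,  0.        ,  1.        ]])}
```

View pics/scene0.png

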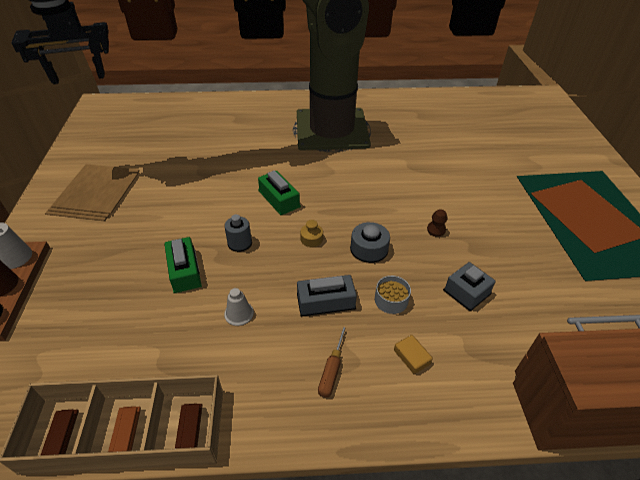

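View pics/side0.png

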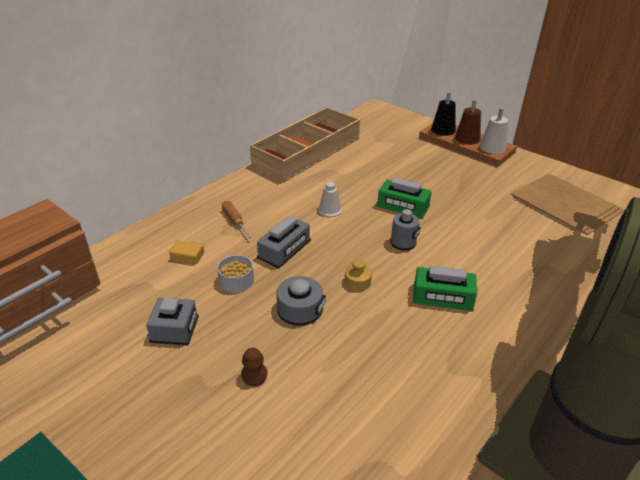

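Scene view: batch drum (low and round) at about (371,240), dome (372,230). Grey oblong box, the day tally, at (327,295), bar (326,284). The green look-alikes at (279,192) and (182,264) are not meant. The square reject tally is at (470,286) and the narrow sample drum at (238,233). Next I'll measure and confirm in a crop.

```bash
cat > h.py <<'E'
import numpy as np,cv2
from cell import manip,grab_frame,camera_model
def ray(m,uv):
    f=240/np.tan(np.radians(m["vfov"]/2)); T=m["camera_from_world"]
    R=T[:3,:3]; c=-R.T@T[:3,3]
    return c,R.T@np.array([(uv[0]-m["cx"])/f,(uv[1]-m["cy"])/f,1.])
def plane(m,uv,z):
    c,d=ray(m,uv); return c+d*(z-c[2])/d[2]
def tri(a,b):
    (c1,d1),(c2,d2)=a,b
    t=np.linalg.lstsq(np.c_[d1,-d2],c2-c1,rcond=None)[0]
    p,q=c1+t[0]*d1,c2+t[1]*d2
    return (p+q)/2,np.linalg.norm(p-q)
def blob(im,uv,r,lo):
    "bright grey blob nearest uv: centroid, area, minAreaRect"
    hsv=cv2.cvtColor(im,cv2.COLOR_BGR2HSV)
    k=((hsv[...,1]<60)&(hsv[...,2]>lo)).astype(np.uint8)
    w=np.zeros_like(k); cv2.circle(w,tuple(map(int,uv)),r,1,-1); k&=w
    n,L,S,C=cv2.connectedComponentsWithStats(k)
    i=1+np.argmax(S[1:,4]); cnt=cv2.findContours((L==i).astype(np.uint8),0,2)[0][0]
    return C[i],S[i,4],cv2.minAreaRect(cnt),cnt
E
python3 - <<'E'
from h import *
I={n:cv2.imread(f"pics/{n}0.png") for n in("scene","side")}
M={n:camera_model(n) for n in I}
P={"batch":((372,230),(300,286)),"day":((326,284),(285,228))}
for k,(a,b) in P.items():
    r={}
    for n,uv in(("scene",a),("side",b)):
        C,A,R,cnt=blob(I[n],uv,24,125); r[n]=C
        print(k,n,C.round(1),A,np.round(R[1],1),round(R[2]),plane(M[n],C,.062).round(4))
        cv2.drawContours(I[n],[cnt],-1,(0,0,255),1)
    print(tri(ray(M["scene"],r["scene"]),ray(M["side"],r["side"])))
for n,uv in dict(reject=(472,272),sample=(237,221),weight=(312,228),tin=(393,285),burn=(438,214),cone=(236,292)).items():
    print(n,plane(M["scene"],uv,.06).round(3))
a=cv2.resize(I["scene"][200:330,220:420],(800,520),interpolation=cv2.INTER_CUBIC)
b=cv2.resize(I["side"][200:330,220:420],(800,520),interpolation=cv2.INTER_CUBIC)
cv2.imwrite("pics/c1.png",cv2.resize(np.vstack([a,b]),(460,600)))
E
```

```text
Traceback (most recent call last):
  File "h.py", line 20, in blob
    i=1+np.argmax(S[1:,4]); cnt=cv2.findContours((L==i).astype(np.uint8),0,2)[0][0]
        ~~~~~~~~~^^^^^^^^^
ValueError: attempt to get argmax of an empty sequence
```

```bash
cat > m.py <<'E'
from h import *
I={n:cv2.imread(f"pics/{n}0.png") for n in("scene","side")}
M={n:camera_model(n) for n in I}
P={"batch":((372,230),(300,286)),"day":((326,284),(285,228))}
for k,(a,b) in P.items():
    r={}
    for n,uv in(("scene",a),("side",b)):
        hv=cv2.cvtColor(I[n],cv2.COLOR_BGR2HSV); u,v=uv
        lo,_=cv2.threshold(hv[v-12:v+17,u-15:u+16,2],0,255,cv2.THRESH_OTSU)
        C,A,R,cnt=blob(I[n],uv,24 if k=="day" else 17,lo); r[n]=C
        print(k,n,lo,C.round(1),A,np.round(R[1],1),round(R[2]),plane(M[n],C,.062).round(4))
        cv2.drawContours(I[n],[cnt],-1,(0,0,255),1)
    print(tri(ray(M["scene"],r["scene"]),ray(M["side"],r["side"])))
for n,uv in dict(reject=(472,272),sample=(237,221),weight=(312,228),tin=(393,285),burn=(438,214),cone=(236,292)).items():
    print(n,plane(M["scene"],uv,.06).round(3))
a=cv2.resize(I["scene"][200:330,220:420],(800,520),interpolation=cv2.INTER_CUBIC)
b=cv2.resize(I["side"][200:330,220:420],(800,520),interpolation=cv2.INTER_CUBIC)
cv2.imwrite("pics/c1.png",cv2.resize(np.vstack([a,b]),(460,600)))
E
python3 m.py
```

```text
batch scene 100.0 [369.8 229.9] 104 [10. 12.] 90 [0.4942 0.0427 0.062 ]
batch side 87.0 [300.2 287.3] 579 [27.1 33.3] 79 [0.4818 0.0526 0.062 ]
(array([0.48725793, 0.04538206, 0.05425047]), np.float64(0.0022809140062438975))
day scene 86.0 [326.  281.6] 292 [ 8.9 33.4] 82 [ 0.6315 -0.0604  0.062 ]
day side 122.0 [282.9 224.7] 200 [ 8.  27.2] 51 [ 0.6332 -0.0608  0.062 ]
(array([ 0.63234032, -0.06022447,  0.06286323]), np.float64(0.0004910713408859661))
reject [0.619 0.229 0.06 ]
sample [ 0.451 -0.242  0.06 ]
weight [ 0.481 -0.08   0.06 ]
tin [0.644 0.067 0.06 ]
burn [0.449 0.202 0.06 ]
cone [ 0.647 -0.231  0.06 ]
```

View pics/c1.png

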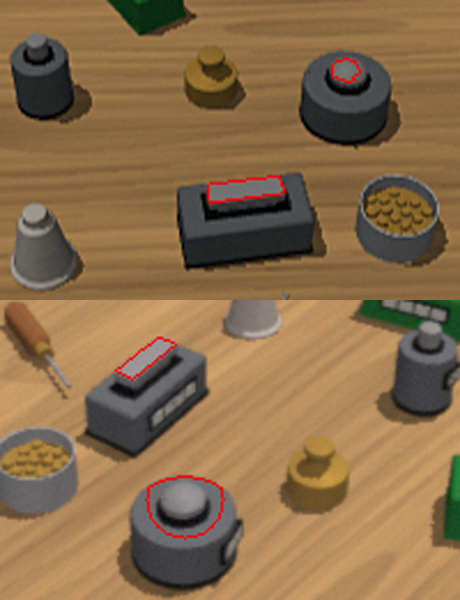

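The crop confirms both targets: the low round drum with the dome, and the grey oblong with the bar. The day bar triangulates to z=0.063 with a 0.5 mm ray gap, so it is good. The batch blobs are only partly on the dome, so I'll take dome centres read off the crop: scene (370.9,231.7), side (300,285.6).

```bash
cat >> h.py <<'E'
from scipy.spatial.transform import Rotation as Ro
def shift(xyz_tip):
    "tool-axes shift (mm) to bring fingertips to world point"
    s=manip.get_state(); R=Ro.from_quat(s["ee_rot"]).as_matrix()
    tip=s["tool_pos"]+R[:,0]*.166
    print("t",s["clock"],"tip",tip.round(4),"w",round(s["width"],2),"F",s["contact_force"].round(2)); print(R.round(3))
    return (R.T@(np.array(xyz_tip)-tip)*1000).round(1)
E
python3 - <<'E'
from h import *
M={n:camera_model(n) for n in("scene","side")}
p,e=tri(ray(M["scene"],(370.9,231.7)),ray(M["side"],(300,285.6))); print(p,e)
print(plane(M["scene"],(370.9,231.7),.059),plane(M["side"],(300,285.6),.059))
print(shift([p[0],p[1],.20]))
E
```

```text
[0.49103235 0.04515671 0.0544668 ] 0.002727610130062626
[0.49665671 0.04513412 0.059     ] [0.48731149 0.04727475 0.059     ]
t 0.1 tip [ 0.1434 -0.6078  0.238 ] w 1.0 F [ 0.1   0.71 -0.63]
[[-0.     0.23  -0.973]
 [ 0.002 -0.973 -0.23 ]
 [-1.    -0.002  0.   ]]
[  38.8 -555.5 -488.4]
```

```bash
python3 -m jog '[0,0,-0.020,-0.018,0, 0,0,-0.060,-0.053,0, 0,0,-0.100,-0.088,0, 0,0,-0.140,-0.123,0, 0,0,-0.180,-0.158,0, 0,0,-0.220,-0.193,0, 0,0,-0.260,-0.228,0, 0,0,-0.300,-0.264,0, 0,0,-0.340,-0.299,0, 0,0,-0.380,-0.334,0, 0,0,-0.420,-0.369,0, 0,0,-0.460,-0.404,0, 0,0,-0.500,-0.440,0, 0,0,-0.535,-0.470,0, 0,0,-0.556,-0.488,0, 0,0,-0.556,-0.488,0, 0,0,-0.556,-0.488,0]' 5
python3 - <<'E'
from h import *
m=camera_model("wrist"); im=grab_frame("wrist"); cv2.imwrite("pics/w1.png",im)
import pickle; pickle.dump(m,open("w1.pkl","wb"))
print(shift([.492,.046,.09]))
f=240/np.tan(np.radians(m["vfov"]/2))
for p in([.492,.046,.065],[.632,-.060,.065]):
    c=m["camera_from_world"]@np.r_[p,1]; print(f*c[0]/c[2]+m["cx"],f*c[1]/c[2]+m["cy"])
E
```

```text
clock: 2.22
tool_pos: [0.4902, 0.0438, 0.4044]
ee_rot: [-0.702, -0.081, 0.703, -0.082]
contact_force: [-0.3, -0.4, -0.4]
width: 0.003
t 2.275 tip [0.4899 0.0432 0.2385] w 0.01 F [-0.04 -0.3  -0.15]
[[-0.001  0.228 -0.974]
 [-0.001 -0.974 -0.228]
 [-1.     0.001  0.002]]
[148.5  -2.4  -2.9]
315.9618677856321 211.6946765141099
476.03057814995026 82.0523467002042
```

View pics/w1.png

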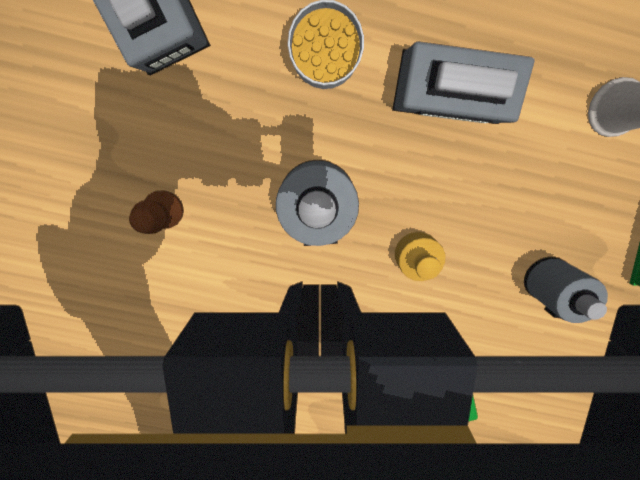

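The wrist picture shows the dome at about (317.5,208), where (316,211.7) was predicted, and the day bar at about (478,82), where (476,82) was predicted. Both agree within a few mm.

```bash
python3 - <<'E'
from h import *; import pickle
m=pickle.load(open("w1.pkl","rb"))
b=plane(m,(317.5,208),.060); print(b,plane(m,(478,82),.065))
print(shift([b[0],b[1],.085]),shift([b[0],b[1],.055]))
E
```

```text
[0.49467088 0.04516569 0.06      ] [ 0.63241807 -0.061601    0.065     ]
t 2.275 tip [0.4899 0.0432 0.2385] w 0.01 F [-0.04 -0.3  -0.15]
[[-0.001  0.228 -0.974]
 [-0.001 -0.974 -0.228]
 [-1.     0.001  0.002]]
t 2.275 tip [0.4899 0.0432 0.2385] w 0.01 F [-0.04 -0.3  -0.15]
[[-0.001  0.228 -0.974]
 [-0.001 -0.974 -0.228]
 [-1.     0.001  0.002]]
[153.5  -1.   -5.3] [183.5  -1.   -5.3]
```

```bash
python3 -m jog '[0,0.03,0,-0.002,0, 0,0.07,-0.001,-0.005,0, 0,0.11,-0.001,-0.005,0, 0,0.14,-0.001,-0.005,0, 0,0.156,-0.001,-0.005,0, 0,0.160,-0.001,-0.005,0, 0,0.160,-0.001,-0.005,0, 0,0.160,-0.001,-0.005,0]'; python3 -c "
from h import *
print(shift([.4945,.0455,.065]))
cv2.imwrite('pics/s1.png',cv2.resize(np.hstack([grab_frame('side')[180:350,200:400],grab_frame('wrist')[130:300,220:420]]),(800,340)))"
```

```text
clock: 3.28
tool_pos: [0.4957, 0.0467, 0.2455]
ee_rot: [0.703, 0.082, -0.702, 0.082]
contact_force: [-0.5, -0.4, -0.6]
width: 0.002
t 3.275 tip [0.496  0.0467 0.0795] w 0.0 F [-0.52 -0.38 -0.58]
[[ 0.001  0.229 -0.973]
 [ 0.    -0.973 -0.229]
 [-1.     0.    -0.001]]
[14.5  0.9  1.7]
```

View pics/s1.png

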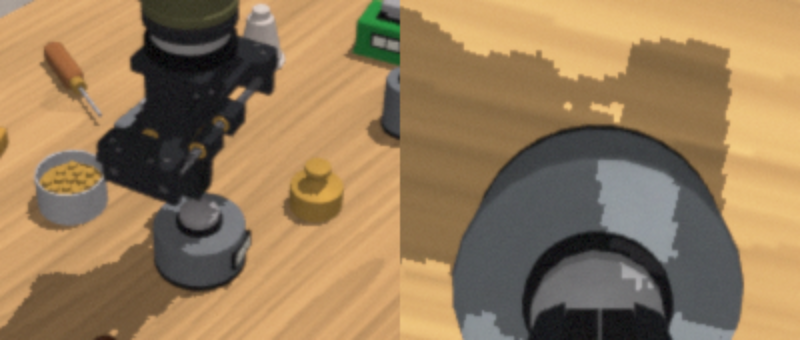

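The fingertips are centred over the dome. Pressing in small steps.

```bash
python3 -m jog '[0,0.008,0.001,0.001,0, 0,0.013,0.001,0.001,0, 0,0.016,0.001,0.001,0, 0,0.018,0.001,0.001,0, 0,0.020,0.001,0.001,0, 0,0.020,0.001,0.001,0]'; python3 -c "
from h import *
print(shift([.4945,.0455,.055]))"
```

```text
clock: 4.12
tool_pos: [0.4946, 0.0458, 0.2247]
ee_rot: [-0.702, -0.082, 0.702, -0.082]
contact_force: [-1.3, -0.6, 3.6]
width: 0.004
t 4.125 tip [0.4945 0.0457 0.0587] w 0.0 F [-1.26 -0.64  3.57]
[[-0.     0.23  -0.973]
 [-0.    -0.973 -0.23 ]
 [-1.     0.     0.   ]]
[3.7 0.2 0.1]
```

```bash
python3 -m jog '[0,0.0015,0,0,0, 0,0.003,0,0,0, 0,0.004,0,0,0, 0,0.004,0,0,0, 0,0.004,0,0,0]'; python3 -c "
from h import *
print(shift([.4945,.0455,.055]))"
```

```text
clock: 4.75
tool_pos: [0.4946, 0.0458, 0.2213]
ee_rot: [0.702, 0.082, -0.702, 0.082]
contact_force: [-2.2, -0.5, 10.5]
width: 0.004
t 4.75 tip [0.4946 0.0458 0.0553] w 0.0 F [-2.22 -0.52 10.51]
[[ 0.     0.23  -0.973]
 [-0.    -0.973 -0.23 ]
 [-1.     0.    -0.   ]]
[0.3 0.2 0.2]
```

The 10.5 N reading means the plunger is on its stop. I'll release, lift, and move across to above the day bar.

```bash
python3 -m jog '[0,-0.005,0,0,0, 0,-0.015,0,0,0, 0,-0.030,0,0,0, 0,-0.060,0,0,0, 0,-0.090,0,0,0, 0,-0.090,0.02,-0.016,0, 0,-0.090,0.06,-0.048,0, 0,-0.090,0.10,-0.080,0, 0,-0.090,0.13,-0.105,0, 0,-0.080,0.136,-0.109,0, 0,-0.055,0.136,-0.109,0, 0,-0.030,0.136,-0.109,0, 0,-0.025,0.136,-0.109,0, 0,-0.025,0.136,-0.109,0]'; python3 -c "
from h import *
print(shift([.632,-.061,.065]))
cv2.imwrite('pics/s2.png',cv2.resize(np.hstack([grab_frame('side')[140:310,180:380],grab_frame('wrist')[130:300,220:420]]),(800,340)))"
```

```text
clock: 6.5
tool_pos: [0.6318, -0.0608, 0.246]
ee_rot: [-0.702, -0.082, 0.702, -0.082]
contact_force: [0.8, -1.1, -0.1]
width: 0.004
t 6.5 tip [ 0.6317 -0.0608  0.08  ] w 0.0 F [ 0.8  -1.12 -0.09]
[[-0.     0.231 -0.973]
 [ 0.    -0.973 -0.231]
 [-1.    -0.     0.   ]]
[15.   0.3 -0.2]
```

View pics/s2.png

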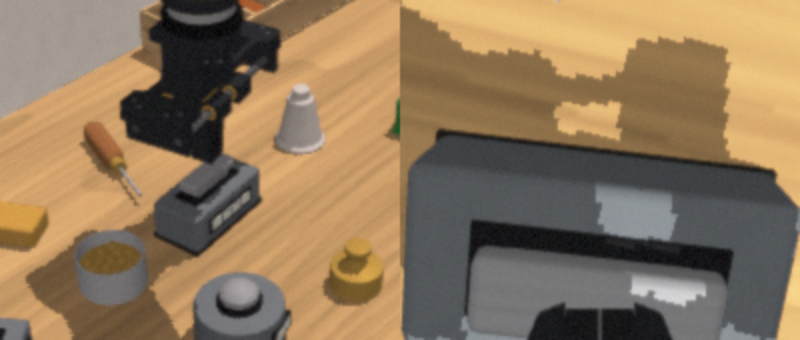

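The batch dome is back up and the fingertips are centred over the day bar. Pressing.

```bash
python3 -m jog '[0,0.008,0,0,0, 0,0.013,0,0,0, 0,0.016,0,0,0, 0,0.018,0,0,0, 0,0.020,0,0,0, 0,0.022,0,0,0, 0,0.022,0,0,0]'; python3 -c "
from h import *
print(shift([.632,-.061,.055]))"
```

```text
clock: 7.48
tool_pos: [0.632, -0.0615, 0.2238]
ee_rot: [-0.702, -0.082, 0.702, -0.082]
contact_force: [-1.3, 0.1, 3.7]
width: 0.003
t 7.475 tip [ 0.6319 -0.0615  0.0578] w 0.0 F [-1.3   0.11  3.7 ]
[[-0.     0.23  -0.973]
 [-0.    -0.973 -0.23 ]
 [-1.     0.     0.   ]]
[ 2.8 -0.5 -0.2]
```

```bash
python3 -m jog '[0,0.0015,0,0,0, 0,0.0025,0,0,0, 0,0.0035,0,0,0, 0,0.0035,0,0,0, 0,0.0035,0,0,0]'; python3 -c "
from h import *
print(shift([.632,-.061,.055]))"
```

```text
clock: 8.1
tool_pos: [0.632, -0.0615, 0.2214]
ee_rot: [0.702, 0.082, -0.702, 0.082]
contact_force: [-3.5, -0.6, 11.4]
width: 0.006
t 8.1 tip [ 0.632  -0.0615  0.0554] w 0.01 F [-3.46 -0.63 11.37]
[[ 0.     0.23  -0.973]
 [-0.    -0.973 -0.23 ]
 [-1.     0.    -0.   ]]
[ 0.4 -0.5 -0.1]
```

On the stop at 11.4 N. I'll release, lift clear and check.

```bash
python3 -m jog '[0,-0.005,0,0,0, 0,-0.015,0,0,0, 0,-0.030,0,0,0, 0,-0.060,0,0,0, 0,-0.100,0,0,0, 0,-0.150,0,0,0, 0,-0.180,0,0,0, 0,-0.180,0,0,0, 0,-0.180,0,0,0, 0,-0.180,0,0,0]'; python3 -c "
from h import *
print(manip.get_state()['qd'].round(3))
a=grab_frame('side'); cv2.imwrite('pics/end.png',a)
d=cv2.absdiff(a,cv2.imread('pics/side0.png')).max(2)
for n,(u,v) in dict(batch=(300,298),day=(285,240),reject=(172,318),sample=(405,230),cone=(330,198),tin=(236,273),weight=(358,275),burn=(254,366),awl=(236,218),wax=(187,252)).items(): print(n,(d[v-20:v+20,u-20:u+20]>30).mean().round(3))"
```

```text
clock: 9.35
tool_pos: [0.6316, -0.0614, 0.3987]
ee_rot: [-0.701, -0.082, 0.703, -0.082]
contact_force: [-0.3, 0.5, -0.3]
width: 0.006
[ 0.     0.001  0.    -0.006 -0.001  0.001 -0.   ]
batch 0.0
day 0.031
reject 0.012
sample 0.0
cone 0.0
tin 0.246
weight 0.0
burn 0.531
awl 0.002
wax 0.056
```

View pics/end.png

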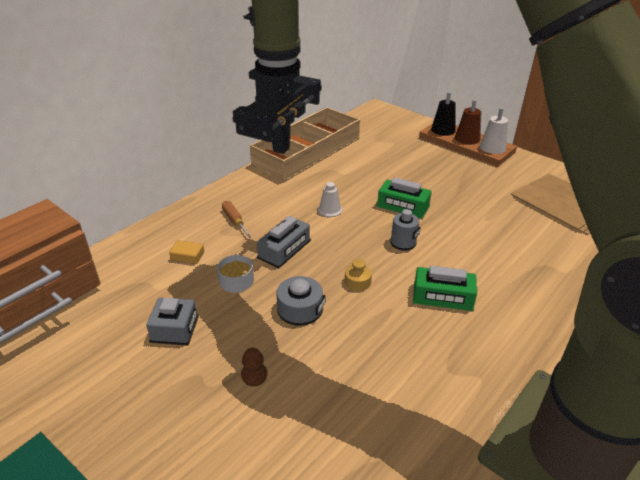

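Everything is in its place: batch at (300,298), day at (285,240), both plungers up, hand clear. The image differences at the tin and the burnisher come from the arm's shadow.

```bash
python3 -c "
from cell import manip
print(manip.close_job())"
```

```text
the job is handed in; nothing more can be done
None
```

I pressed the batch tally's dome fully down and let it spring back, then did the same with the day tally's bar, and handed the job in at about 9.4 s of the 38 s allowed. The hand-in reported no verdict. Both presses ended on the stop, at about 10.5 N for the batch tally and 11.4 N for the day tally, against the 25 N limit.

- **Last picture:** Both plungers are back up and every tally and bystander is upright where it began. The hand is about 0.23 m above the table with no contact force beyond noise.
- **Image differences:** Comparing the side view before and after showed changes at the tin (25% of its patch) and the burnisher (53%), with small ones at the wax block and day tally. The arm's shadow now lies over the tin and the burnisher. Neither looks moved in the picture, but I did not re-measure their positions.
- **Early disagreement:** The first two-view estimate of the dome was off by a few millimetres. I corrected it with a close wrist-camera look before pressing.

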